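# Free a seized tool rest from the lathe banjo and hang it up

## Robot

A 6-joint arm with a two-finger parallel gripper is mounted at the origin on the work surface. World frame = base frame: x ahead of the robot, y to its left, z up, the work surface at z = 0. Lengths are in m, angles in rad, forces in N, time in s.
With the tool pointing down it reaches from about 0.2 to 0.875 m from the base axis. Payload 3.4 kg.
Tool frame: the origin (TCP) lies between the finger pads; the fingertips stand 25 mm ahead of it and the grasp point (between the pads) lies 6 mm ahead of it (r.nose_length is the z of the fingertips in the tool frame, in m); z points along the fingers, x is the direction in which the jaws open and shut, and the axes are right-handed (so a half turn about z gives the same grasp; the last joint's range is limited). The gripper opens to 94 mm and grips with 3 to 60 N. Pads are 16 mm wide; open, the fingers measure 119 mm over their backs; the gripper's body (75 mm by 177 mm) begins 78 mm behind the grasp point.
Start: joints at [1.063, 0.276, 1.505, -0, 1.361, -0.121], TCP at [0.217, 0.533, 0.23] pointing down, gripper open.
Joint ranges: [-2.89, 2.89], [-0.75, 2.08], [0.22, 2.7], [-1.18, 4.32], [0.11, 2.71], [-2.7, 2.7]. Speed limits (rad/s): [2.57, 2.57, 3.14, 3.14, 3.14, 3.14].

## Interface

Orientations are given as a unit quaternion [w, x, y, z].
In Python, from plant import r, gripper_to, inverse_kinematics, vision, models, telemetry gives the robot as it stands. Calls block until the motion is done:
- r.move_to(position, orientation): joint-space move of the TCP to a pose.
- r.move_l(position, rot=None, vel=0.15, guard=None): straight line of the TCP; rot=None keeps the orientation; vel is the mean speed in m/s. With guard (N) it stops when the force on the tool has changed by that much, and returns True; else False.
- r.movej(angles): joint-space move.
- gripper_to(opening, f_grip=None): finger opening in m; f_grip is the grip in N (None keeps the last); returns when the fingers have stopped.
- r.hold(seconds).
- inverse_kinematics(position, orientation): joint angles nearest the present ones, or None.
- vision.snapshot(name): name is "side" or "top"; returns the picture (420x560x3 uint8, red, green, blue); there is no depth.
- vision.get_calibration(name): a dict with "fx", "fy", "cx", "cy" (pixels), "D" ([k1, k2, p1, p2, k3] as OpenCV has them; the pictures are not rectified), "position" and "orientation" of the camera in the world. Camera axes: x right, y down, z forward; pixel columns grow to the right and rows downward; lengths in m; the calibration is good to about 2 mm. A picture is of the moment at which its call begins. get_calibration takes no time and is no camera call.
A pose or a line that the arm cannot do raises r.PlanningError and nothing moves.
- r.sign_off(): hands the job in, once; it reports no verdict.
Trained networks look in the newest picture that a camera, given by its name, has taken for a name from the list of things; names that differ only in an ending like _2 or _b are one class to them, and where a whole thing is asked for, a point or a joint stands for the part that bears it (a point fixed in the world has none). Each returns a list of dicts, best first, with "score" (0 to 1); they miss things now and then, are a little off and sometimes report something else, mostly with a low value. They report only what shows in the picture. A call takes as long as a camera call. They do not tell look-alikes from the thing itself.
- models.boxes_of(thing, camera): "at" ([x, y, z] in m, in world coordinates, good to about 4 mm: the middle of the surface that is visible of it).
- models.regions_of(thing, camera): "pixels" (420x560 bool, what is visible of it).
- models.mark_of(thing, camera): "at" ([x, y, z] in m, in world coordinates, good to about 4 mm: a listed point, or the origin of a listed thing).
Readings, each from a call of its own:
- telemetry.current_t(): time.
- telemetry.current_joints(): joint angles.
- telemetry.current_dq(): joint speeds.
- telemetry.current_joint_efforts(): joint torques, N m.
- telemetry.current_ee_pos(): TCP position.
- telemetry.current_tool_rot(): TCP orientation.
- telemetry.current_wrist_force(): force on the tool from outside, world axes, zero at the start.
- telemetry.current_torque(): the same for the moment, N m.
- telemetry.current_opening(): finger opening in m.
Only numpy, scipy, OpenCV 4.12 (cv2) and the standard library are available. Lean on these libraries where they do the work, as an engineer would, in place of code of your own. Each camera call takes 0.05 s, during which the arm holds its last target.

## Task

The tool rest has seized in the lathe's banjo. Swing the clamp lever on the front of its socket over to the other side to loosen it, then work the rest to and fro, a good twenty degrees to each side, while drawing it gently upward until its post is out; do not pull so hard that the banjo lifts off the bed. Then lower the rest into the free stretch of the wooden rack so that it hangs by its bar, square across both rails, let go of it, and leave the spare rest, the gouge and the chuck as they are.

Things in the scene. Friction and masses are not known exactly. Their poses are not given: they have to be found in the camera images.
- socket (a point): Centre of the mouth of the banjo's upright round socket, 130 mm above the bench. The banjo is the pale cast bracket on the lathe bed; its socket, at the robot's end, is 54 mm across and 70 mm tall, the bore 27 mm. z: up along the bore; x: from the clamp lever through the socket to the bed; y: to the left of x. The banjo cannot turn or slide.
- banjo (a joint): How far the banjo is lifted off the bed (m): 0 = it lies on the bed, 0.010 at most; must stay below 0.005. It weighs 2.3 kg and its hold-down nut is slack, so an upward pull on it of more than about 23 N starts to lift it, 27 N lifts it by 5 mm.
- clamp_lever (a joint): Socket's clamp lever (rad): 0 to 0.15 at the start (clamped), stop at 1.75. Turns about a level screw along the socket's x axis; grows as its ball swings over the top from the right (socket -y) to the left. At 0 it leans 34 degrees right of upright, at 1.2 as much left. The post is free of the clamp from 0.9 on. Stays where left; takes about 0.5 N m (6 N at the ball); push it with shut fingers.
- lever_pivot (a point): Where the lever meets its screw, 72 mm in front of the bore's axis (socket -x), 100 mm above the bench, hub 24 mm across. The lever's arm is a steel rod 11 mm thick.
- lever_ball (a point): Centre of the black ball on the lever's end, 28 mm in diameter, 82 mm from the pivot.
- rest_hub (a point): Centre of the hub in the middle of the T-shaped iron tool rest, on its post's axis. Hub 26 mm thick (x), 44 mm long (y), 26 mm tall (z up). Bar along y: 160 mm long, 13 mm thick, 26 mm tall, a 12 mm rod on its top edge (top 20 mm above this point). At the start 62 mm of the post are in the bore and the bar lies within 6 degrees of the socket's y axis.
- rest: The same rest, 0.8 kg; origin: foot of its post, 107 mm below the hub's centre. The post points down from the hub: 25 mm in diameter, 94 mm long, with a stop collar 34 mm across and 12 mm thick (62 to 74 mm above the foot) that sits on the socket at the start.
- rest_end (a point): Point on the bar 75 mm from rest_hub along its y axis. Unclamped, the post stays gummed for the first 28 mm of its rise: pulling it straight takes about 43 N (the banjo lifts first), turning it 0.55 N m; while being turned it follows a small pull (about 20 N at 3 mm of rise per 0.7 rad of turning). Then it slides freely; it is out after 62 mm.
- rack_free (a point): Wooden rack: two level rails (x) 280 mm long, 32 mm wide, tops 115 mm above the bench, 48 mm slot between them. A rest hangs with its post in the slot, the arms of its bar on the rails, hub centre 13 mm above their tops, foot 11 mm above the base board. This point: mid-slot, level with the tops, middle of the free stretch; y across the rails, z up.
- spare_hub (a point): Hub centre of a spare tool rest of the same shape but with a bar only 115 mm long, that already hangs in the rack about 130 mm from rack_free. Leave it.
- gouge_mid (a point): Middle of a bowl gouge lying on the bench: wooden handle and steel blade, about 400 mm long along its x axis. Leave it.
- chuck_mid (a point): Middle of a steel four-jaw chuck standing on the bench, 94 mm in diameter, 60 mm tall. Leave it.
There are look-alikes about, which are no part of the job. Leave any orange or turquoise look-alike of the rest alone.

How it is judged:
On the way, in this order (a step that is already met when the one before it is completed fails the run):
1. the clamp lever is swung over (0.9 rad or more) with the rest still fully home (value of joint clamp_lever above 0.9 rad and z of rest_hub in the frame of socket below 0.055 m), for 0.1 s.
2. still gummed in the bore, the rest is turned at least 11.5 degrees to one side (its left end towards the robot) (x of rest_end in the frame of socket below -0.015 m and z of rest_hub in the frame of socket below 0.075 m), for 0.05 s.
3. and then at least 11.5 degrees to the other side (x of rest_end in the frame of socket above 0.015 m and z of rest_hub in the frame of socket below 0.075 m), for 0.05 s.
4. the post is drawn straight up out of the bore (z of rest_hub in the frame of socket above 0.107 m and horizontal distance between rest_hub and socket below 0.03 m), for 0.05 s.
5. the rest is lowered into the rack, to within 8 mm of hanging, while still held (z of rest_hub in the frame of rack_free below 0.021 m and horizontal distance between rest_hub and rack_free below 0.055 m and contact force between the fingers and rest above 0.5 N), for 0.05 s.
At the end, for the whole second after the job is handed in: The rest hangs still in the rack, upright within 7 degrees, its bar on both rails (hub 9 to 17 mm above their tops), square across within 17 degrees, hub within 50 mm along and 20 mm across of rack_free; the lever stays loosened (0.9 rad or more) and the banjo lies on the bed (under 5 mm) (x of rest_hub in the frame of rack_free between -0.05 and 0.05 m and y of rest_hub in the frame of rack_free between -0.02 and 0.02 m and z of rest_hub in the frame of rack_free between 0.009 and 0.017 m and angle between rest_hub's own z axis and vertical below 0.12 rad and angle between the y axis of rest_hub and the y axis of rack_free, either way round below 0.3 rad and linear speed of rest below 0.02 m/s and value of joint clamp_lever above 0.9 rad and value of joint banjo below 0.005 m); the robot touches nothing.
It fails at once if the banjo is pulled more than 5 mm off the bed (value of joint banjo above 0.005 m).
It fails at once if the spare rest is moved more than 25 mm (distance of spare_hub from where it was at the start of the episode above 0.025 m).
It fails at once if the gouge is moved more than 25 mm (distance of gouge_mid from where it was at the start of the episode above 0.025 m).
It fails at once if the chuck is moved more than 25 mm (distance of chuck_mid from where it was at the start of the episode above 0.025 m).
It also fails if it takes over 72 s, if anything falls off the work surface, if the arm or the gripper's body presses on something with over 40 N, if the wrist force passes 120 N, or if a joint passes its speed limit or range.

## Working session

There is one attempt and no reset: what is moved stays moved. The work goes in short steps, each a Python script; the robot and the scene stay as the last script left them, time stands still between calls to the robot, and variables do not carry over. Pictures are saved under pics/ and viewed, and the job is handed in when it is done.

```bash
ls; mkdir -p pics
python3 - <<'E'
from plant import r, gripper_to, inverse_kinematics, vision, models, telemetry
import cv2,numpy as np
for n in ["side","top"]:
    im=vision.snapshot(n); cv2.imwrite(f"pics/{n}0.png",im[:,:,::-1])
    print(n,vision.get_calibration(n))
    for t in ["socket","lever_pivot","lever_ball","rest_hub","rest_end","rack_free","spare_hub","gouge_mid","chuck_mid"]:
        try:
            print(t,[(np.round(d["at"],3).tolist(),round(d["score"],2)) for d in models.mark_of(t,n)])
        except Exception as e: print(t,e)
print(telemetry.current_t(),telemetry.current_tool_rot(),telemetry.current_ee_pos())
E
```

```text
pics
side {'fx': 463.0607653563718, 'fy': 463.0607653563718, 'cx': 284.07946014285983, 'cy': 210.19244887508802, 'D': array([-0.02304383,  0.        ,  0.        ,  0.        ,  0.        ]), 'position': array([ 0.29564247, -0.75535028,  1.05934279]), 'orientation': array([-0.32932503,  0.94153685, -0.06878519,  0.01794384])}
socket [([0.569, -0.027, 0.131], 0.71)]
lever_pivot [([0.502, -0.01, 0.102], 0.67)]
lever_ball [([0.496, -0.041, 0.174], 0.65)]
rest_hub [([0.574, -0.028, 0.174], 0.86), ([0.352, -0.027, 0.108], 0.67), ([0.198, 0.306, 0.103], 0.58)]
rest_end [([0.592, 0.045, 0.176], 0.95), ([0.329, -0.1, 0.107], 0.72), ([0.266, 0.293, 0.108], 0.63)]
rack_free [([0.542, 0.327, 0.112], 0.95)]
spare_hub [([0.41, 0.33, 0.128], 0.73), ([0.568, -0.028, 0.131], 0.67), ([0.306, -0.437, 0.02], 0.19)]
gouge_mid [([0.307, -0.439, 0.017], 0.91)]
chuck_mid [([0.536, -0.372, 0.03], 0.73)]
top {'fx': 539.4642539803814, 'fy': 539.4642539803814, 'cx': 282.22836335894874, 'cy': 199.690191643095, 'D': array([-0.18559976,  0.        ,  0.        ,  0.        ,  0.        ]), 'position': array([ 0.2
[... 173 characters left out ...]
], 0.15)]
lever_pivot [([0.504, -0.012, 0.098], 0.63), ([0.594, 0.043, 0.176], 0.2)]
lever_ball [([0.494, -0.043, 0.178], 0.71), ([0.57, -0.025, 0.07], 0.56)]
rest_hub [([0.191, 0.31, 0.107], 0.9), ([0.573, -0.028, 0.172], 0.73), ([0.35, -0.031, 0.107], 0.62)]
rest_end [([0.266, 0.296, 0.108], 0.82), ([0.33, -0.102, 0.107], 0.74), ([0.594, 0.043, 0.175], 0.62)]
rack_free [([0.543, 0.323, 0.119], 0.68)]
spare_hub [([0.41, 0.337, 0.125], 0.64), ([0.572, -0.027, 0.133], 0.48)]
gouge_mid [([0.308, -0.438, 0.016], 0.84), ([0.408, 0.334, 0.125], 0.69)]
chuck_mid [([0.544, -0.366, 0.032], 0.89)]
1.0 [-2.48313962e-05  8.29828564e-01  5.58018416e-01  3.67277687e-05] [0.21692307 0.53254626 0.23050036]
```

View pics/side0.png

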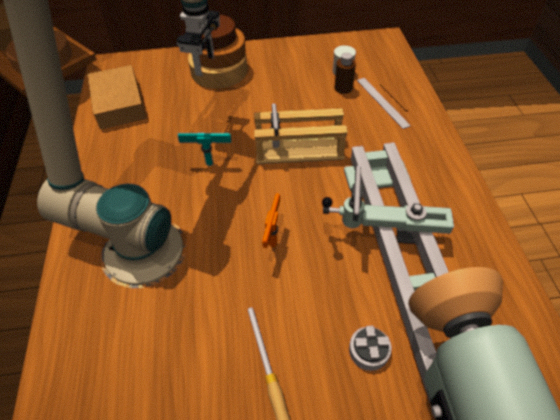

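View pics/top0.png

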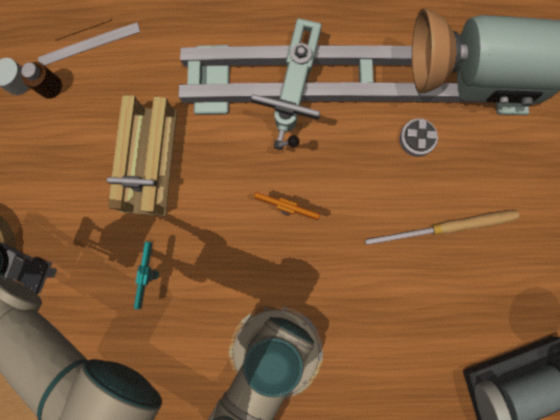

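```bash
cat > h.py <<'E'
import numpy as np,cv2
from scipy.spatial.transform import Rotation as R
from plant import vision
def cal(n):
    c=vision.get_calibration(n);q=np.array(c["orientation"])
    return np.array([[c["fx"],0,c["cx"]],[0,c["fy"],c["cy"]],[0,0,1]]),np.array(c["D"]),np.array(c["position"]),R.from_quat(q[[1,2,3,0]]).as_matrix()
def on_plane(n,uv,z):
    K,D,p,M=cal(n)
    x=cv2.undistortPoints(np.array(uv,float).reshape(-1,1,2),K,D).reshape(-1,2)
    d=np.c_[x,np.ones(len(x))]@M.T
    return p+d*((z-p[2])/d[:,2])[:,None]
def proj(n,P):
    K,D,p,M=cal(n)
    return cv2.projectPoints((np.atleast_2d(P)-p)@M,np.zeros(3),np.zeros(3),K,D)[0].reshape(-1,2)
def tri(uv1,uv2):
    A=[];b=[]
    ps=[]
    for n,uv in(("side",uv1),("top",uv2)):
        K,D,p,M=cal(n); x=cv2.undistortPoints(np.array(uv,float).reshape(1,1,2),K,D).ravel()
        d=M@np.r_[x,1];d/=np.linalg.norm(d);Q=np.eye(3)-np.outer(d,d);A.append(Q);b.append(Q@p)
    return np.linalg.lstsq(np.vstack(A),np.hstack(b),rcond=None)[0]
E
python3 - <<'E'
import cv2,numpy as np
t=cv2.imread("pics/top0.png");s=cv2.imread("pics/side0.png")
a=cv2.resize(t[75:165,240:330],None,fx=4.2,fy=4.2,interpolation=cv2.INTER_CUBIC)
b=cv2.resize(s[160:250,310:400],None,fx=4.2,fy=4.2,interpolation=cv2.INTER_CUBIC)
cv2.imwrite("pics/c1.png",np.hstack([a,b]))
a=cv2.resize(t[85:225,95:190],None,fx=4,fy=4,interpolation=cv2.INTER_CUBIC)
b=cv2.resize(s[90:175,245:350],None,fx=4,fy=4,interpolation=cv2.INTER_CUBIC)
b=cv2.copyMakeBorder(b,0,560-b.shape[0],0,0,cv2.BORDER_CONSTANT)
cv2.imwrite("pics/c2.png",np.hstack([a,b]))
E
```

```text
(no output)
```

View pics/c1.png

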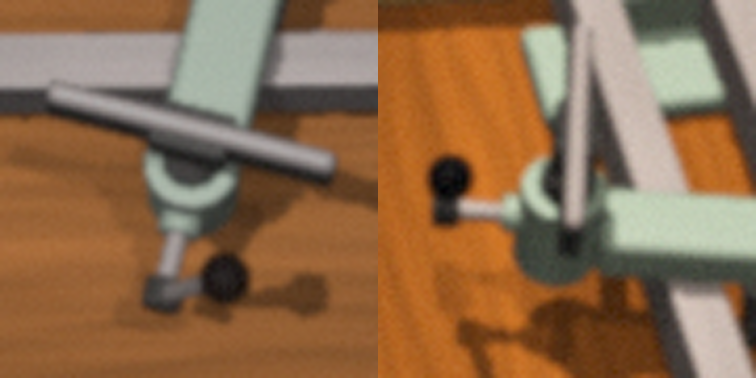

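View pics/c2.png

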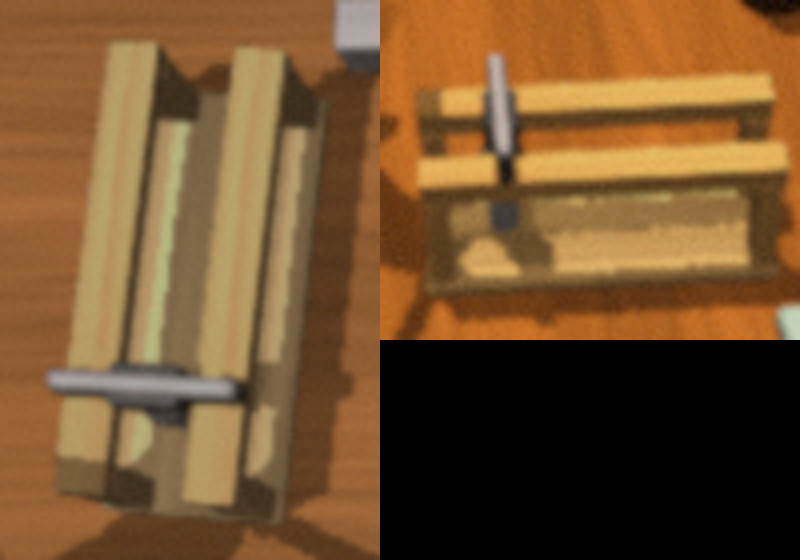

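Run:
```python
from h import *
from plant import inverse_kinematics,telemetry
c=lambda p:np.array(p,float)/4+[95,85]
L=on_plane("top",c([[110,42],[157,45],[57,490],[105,495],[237,48],[285,50],[183,500],[233,505]]),.115)
print(np.round(L[:,:2],4).tolist())
m=on_plane("top",c([[197,46],[145,498]]),.115); print("top rack centre",L[:,:2].mean(0),"dirs",[np.arctan2(*(L[i]-L[j])[[1,0]]) for i,j in((0,2),(1,3),(4,6),(5,7))])
s=lambda p:np.array(p,float)/4+[245-95,90]   # x offset 380 px /4=95
S=on_plane("side",s([[418,92],[770,77],[420,162],[785,147],[420,187],[785,172]]),.115)
print(np.round(S[:,:2],4).tolist(),[np.arctan2(*(S[i+1]-S[i])[[1,0]]) for i in(0,2,4)])
t=lambda p:np.array(p,float)/4.2+[240,75]
u=lambda p:np.array(p,float)/4.2+[310-90,160]
print("bar",e:=on_plane("top",t([[52,92],[330,168]]),.190), e.mean(0))
print("ball",tri(u([450,177]),t([224,278])))
print("socket rim",on_plane("top",t([[145,165],[240,165]]),.13),)
d=e[0]-e[1];print("bar yaw",np.arctan2(-d[0],d[1]),np.linalg.norm(d))
```

```text
[[0.6282, 0.3732], [0.6253, 0.3431], [0.3515, 0.393], [0.3484, 0.3631], [0.622, 0.2925], [0.6199, 0.2626], [0.3454, 0.3152], [0.3424, 0.2848]]
top rack centre [0.48538293 0.32841728] dirs [np.float64(-0.07151374511573691), np.float64(-0.07216403779886997), np.float64(-0.08161021692795616), np.float64(-0.07986645425899216)]
[[0.3544, 0.3898], [0.6306, 0.3649], [0.3477, 0.3084], [0.6238, 0.2826], [0.3448, 0.2809], [0.6175, 0.2552]] [np.float64(-0.08969061601290033), np.float64(-0.0933337035118571), np.float64(-0.09379892284499428)]
bar [[ 0.59303923  0.04688179  0.19      ]
 [ 0.54958287 -0.10173171  0.19      ]] [ 0.57131105 -0.02742496  0.19      ]
ball [ 0.49445505 -0.04498807  0.17105869]
socket rim [[ 0.56935734 -0.00125517  0.13      ]
 [ 0.56900016 -0.05449665  0.13      ]]
bar yaw -0.2844807973394853 0.15483677721238412
```

```bash
cat >> h.py <<'E'
from plant import r, gripper_to, inverse_kinematics, models, telemetry
SY=-0.23; XS=np.array([np.cos(SY),np.sin(SY)]); YS=np.array([-np.sin(SY),np.cos(SY)])
PIV=np.array([.503,-.011])
Q=lambda f:[0,float(np.cos(f/2)),float(np.sin(f/2)),0]
T=telemetry.current_t
def snap(name,tag,box=None,f=1):
    im=vision.snapshot(name)[:,:,::-1]
    if box: im=im[box[1]:box[3],box[0]:box[2]]
    cv2.imwrite(f"pics/{tag}.png",cv2.resize(im,None,fx=f,fy=f,interpolation=cv2.INTER_CUBIC))
E
python3 - <<'E'
from h import *
print(T()); p=telemetry.current_ee_pos()
gripper_to(0.0,20)
r.move_l([p[0],p[1],.33],vel=.3)
def P(y,z): return [*(PIV+YS*y),z]
r.move_to(P(-.085,.30),Q(SY)); print(T())
r.move_l(P(-.085,.175),vel=.2); print(T(),telemetry.current_ee_pos(),telemetry.current_opening())
snap("top","t1",(230,60,350,180),5);snap("side","s1",(290,120,410,240),5)
E
```

```text
1.0
5.325
6.1 [ 0.48445673 -0.09372962  0.17583887] 0.0004687577394122945
```

View pics/t1.png

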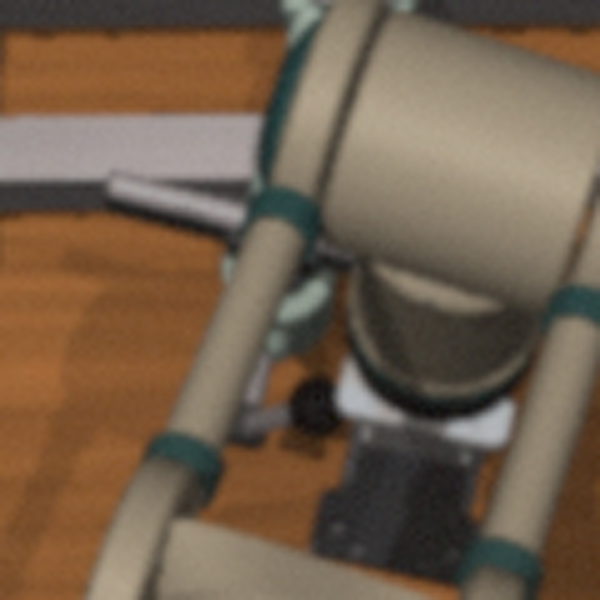

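View pics/s1.png

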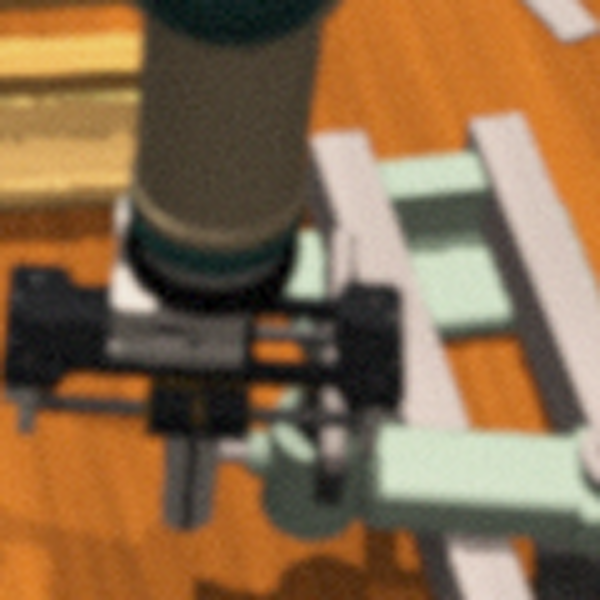

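```bash
python3 - <<'E'
from h import *
def P(y,z): return [*(PIV+YS*y),z]
for y,z in((0,.175),(.02,.17),(.036,.164)):
    r.move_l(P(y,z),vel=.08); print(T(),np.round(telemetry.current_wrist_force(),1),np.round(telemetry.current_ee_pos(),4))
r.move_l(P(.015,.19),vel=.15)
r.move_l(P(-.02,.30),vel=.25); gripper_to(.05)
print(T())
snap("top","t2",(230,60,350,180),4)
for c in("top","side"):
    vision.snapshot(c)
    for n in("lever_ball","rest_hub"):print(n,[(np.round(d["at"],3).tolist(),round(d["score"],2)) for d in models.mark_of(n,c)])
snap("side","s2",(290,120,410,240),4)
E
python3 -c "
import cv2,numpy as np;cv2.imwrite('pics/j2.png',cv2.resize(np.hstack([cv2.imread('pics/t2.png'),cv2.imread('pics/s2.png')]),(800,400)))"
```

```text
7.4083 [-0.2 -4.2  3.2] [ 0.5037 -0.0114  0.1756]
7.8167 [-1.3 -6.3  1.2] [0.5072 0.0074 0.1697]
8.1833 [-1.3 -4.3  1.5] [0.5105 0.0232 0.1636]
10.0667
lever_ball [([0.516, 0.056, 0.156], 0.49)]
rest_hub [([0.192, 0.309, 0.107], 0.87), ([0.517, 0.057, 0.154], 0.72), ([0.348, -0.031, 0.107], 0.63)]
lever_ball [([0.517, 0.056, 0.147], 0.76), ([0.576, -0.029, 0.175], 0.42)]
rest_hub [([0.577, -0.029, 0.175], 0.96), ([0.198, 0.306, 0.104], 0.75), ([0.357, -0.026, 0.104], 0.64)]
```

View pics/j2.png

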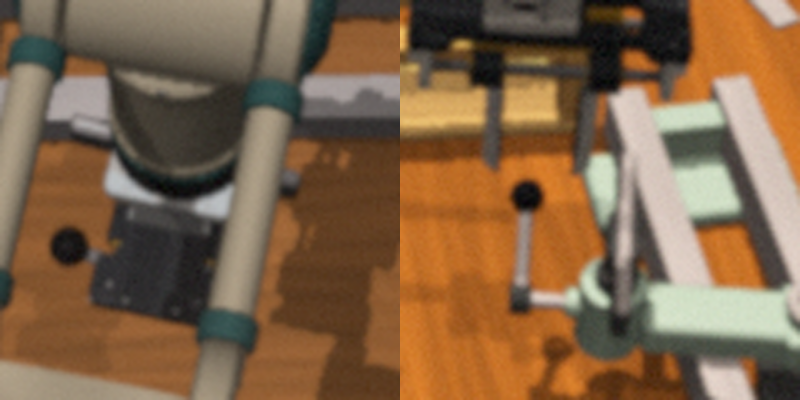

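```bash
python3 - <<'E'
from h import *
F=-0.275;H=[.573,-.0275]
r.move_to([*H,.30],Q(F))
r.move_l([*H,.21],vel=.25)
print(T(),r.move_l([*H,.181],vel=.08,guard=6))
f0=telemetry.current_wrist_force();print(np.round(f0,1))
gripper_to(.02,60)
print(T(),telemetry.current_opening(),np.round(telemetry.current_wrist_force(),1),np.round(telemetry.current_torque(),2),np.round(telemetry.current_ee_pos(),4))
snap("top","t3",(230,60,350,180),4)
snap("side","s3",(290,120,410,240),4)
E
python3 -c "
import cv2,numpy as np;cv2.imwrite('pics/j3.png',cv2.resize(np.hstack([cv2.imread('pics/t3.png'),cv2.imread('pics/s3.png')]),(800,400)))"
```

```text
11.375 False
[-0.1 -0.   0.8]
12.3917 0.02574758767620309 [-0.8 -0.3  2.4] [0.01 0.29 0.06] [ 0.5729 -0.0274  0.1813]
```

View pics/j3.png

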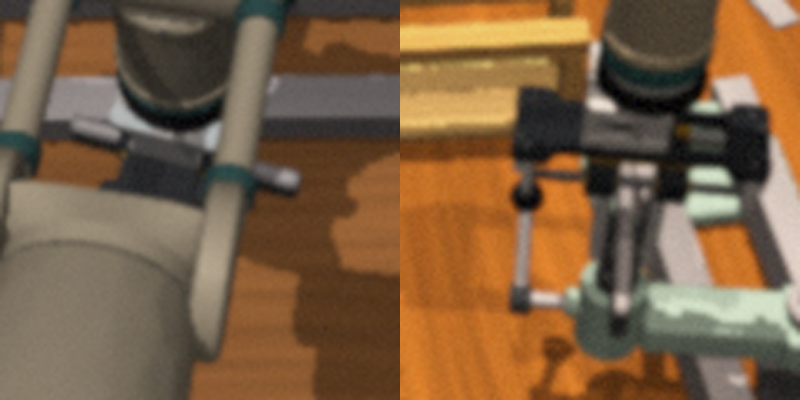

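Run:
```python
from h import *
H=[.573,-.0275]
def st(): 
    q=telemetry.current_tool_rot()
    print(round(T(),2),"F",np.round(telemetry.current_wrist_force(),1),"M",np.round(telemetry.current_torque(),2),np.round(telemetry.current_ee_pos(),4),"phi",round(2*np.arctan2(q[2],q[1]),3),round(telemetry.current_opening(),4))
r.move_l([*H,.1823],Q(-.04),vel=.0015);st()
r.move_l([*H,.1835],Q(.20),vel=.0015);st()
```

```text
13.07 F [-1.3 -1.9 -4.6] M [-0.4   0.11 -0.55] [ 0.5725 -0.0279  0.1814] phi -0.042 0.026
13.62 F [ -0.5   0.2 -15.5] M [ 0.05 -0.07 -0.31] [ 0.5718 -0.027   0.1815] phi 0.199 0.0258
```

```bash
cat >> h.py <<'E'
H=[.573,-.0275]
def st(): 
    q=telemetry.current_tool_rot(); f=telemetry.current_wrist_force()
    print(round(T(),2),"F",np.round(f,1),"M",np.round(telemetry.current_torque(),2),np.round(telemetry.current_ee_pos(),4),"phi",round(2*np.arctan2(q[2],q[1]),3),round(telemetry.current_opening(),4))
    return f[2]
def step(phi,d,vel=.01):
    z=telemetry.current_ee_pos()[2]
    r.move_l([*H,z+d],Q(phi),vel=vel)
    return st()
E
python3 - <<'E'
from h import *
snap("top","t4",(230,60,350,180),5)
for phi in(-.02,-.24,-.45,-.65):
    if step(phi,.003)<-27:break
snap("top","t5",(230,60,350,180),5)
E
python3 -c "
import cv2,numpy as np;cv2.imwrite('pics/j4.png',cv2.resize(np.hstack([cv2.imread('pics/t4.png'),cv2.imread('pics/t5.png')]),(800,400)))"
```

```text
14.04 F [  1.4  -0.3 -27.2] M [-0.06 -0.39 -0.02] [ 0.5718 -0.0272  0.1821] phi -0.018 0.0255
```

View pics/j4.png

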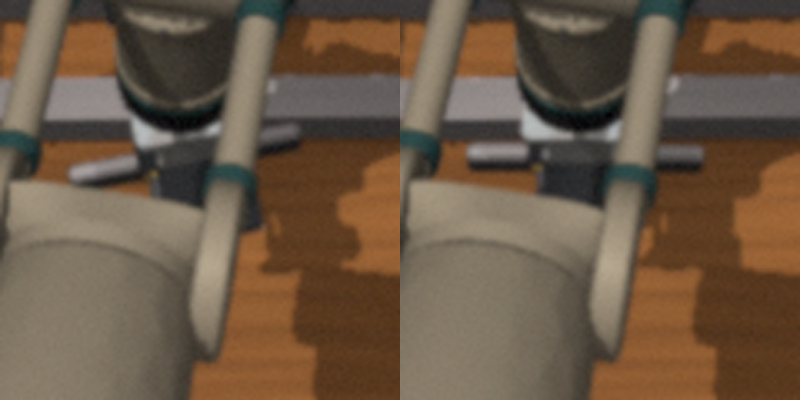

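Run:
```python
from h import *
for phi in(-.24,-.45,-.65,-.45,-.24,-.02,.19):
    if step(phi,.0021)<-28.5:break
```

```text
14.46 F [  0.2  -0.6 -26. ] M [-0.22 -0.14  0.06] [ 0.5718 -0.0273  0.1826] phi -0.236 0.0254
14.82 F [  0.8  -0.8 -25.4] M [-0.2  -0.09 -0.12] [ 0.572  -0.0274  0.1834] phi -0.447 0.0256
15.17 F [  1.2  -1.4 -26.3] M [-0.25 -0.17  0.09] [ 0.572  -0.0276  0.184 ] phi -0.646 0.0253
15.52 F [  0.4   0.2 -26.1] M [-0.06 -0.21  0.11] [ 0.5721 -0.0274  0.1847] phi -0.446 0.0256
15.88 F [  0.8   0.6 -25.2] M [-0.01 -0.1  -0.01] [ 0.5719 -0.0272  0.1853] phi -0.237 0.0258
16.24 F [  0.1   0.5 -25.1] M [ 0.11 -0.03  0.03] [ 0.5717 -0.027   0.186 ] phi -0.018 0.0256
16.6 F [  0.4  -0.  -25.1] M [0.15 0.   0.1 ] [ 0.5716 -0.0271  0.1868] phi 0.193 0.0256
```

Run:
```python
from h import *
seq=[-.02,-.24,-.45,-.65,-.45,-.24,-.02,.19]*3
import io,contextlib
for phi in seq:
    f=step(phi,.0022)
    if f<-29 or telemetry.current_ee_pos()[2]>.2035:break
snap("side","s5",(290,120,410,240),5)
print([(np.round(d["at"],3).tolist(),round(d["score"],2)) for d in models.mark_of("rest_hub","side")])
```

```text
16.96 F [  0.8  -0.4 -25. ] M [-0.05 -0.1  -0.05] [ 0.5718 -0.0271  0.1876] phi -0.018 0.0257
17.32 F [  0.8   0.9 -26.3] M [-0.03 -0.11 -0.06] [ 0.572  -0.0272  0.1884] phi -0.238 0.0254
17.68 F [  1.2  -0.9 -25.2] M [-0.19 -0.19 -0.15] [ 0.5719 -0.0274  0.1892] phi -0.448 0.0258
18.03 F [  1.   -0.9 -25.4] M [-0.28 -0.17 -0.28] [ 0.5721 -0.0276  0.19  ] phi -0.648 0.0257
18.38 F [  0.4  -0.3 -25.8] M [-0.11 -0.19  0.15] [ 0.5721 -0.0274  0.1908] phi -0.447 0.0255
18.74 F [  0.8   0.3 -25. ] M [-0.03 -0.09  0.35] [ 0.572  -0.0273  0.1918] phi -0.237 0.0259
19.11 F [ -0.4  -0.1 -24.5] M [-0.04 -0.05  0.19] [ 0.5718 -0.0272  0.1926] phi -0.017 0.0257
19.47 F [ -1.    1.1 -25.9] M [ 0.04 -0.02  0.29] [ 0.5718 -0.0271  0.1936] phi 0.192 0.0253
19.82 F [  1.   -0.9 -25.5] M [-0.05 -0.29 -0.32] [ 0.5724 -0.0273  0.1947] phi -0.021 0.0257
20.19 F [  0.5  -0.5 -25.5] M [-0.14 -0.07 -0.23] [ 0.5722 -0.0273  0.1958] phi -0.24 0.0255
20.55 F [ -0.    0.1 -25.4] M [-0.06  0.09 -0.35] [ 0.572  -0.0273  0.197 ] phi -0.45 0.0257
20.9 F [ -0.8  -0.2 -26. ] M [-0.14  0.01 -0.3 ] [ 0.5722 -0.0275  0.1982] phi -0.65 0.0257
21.25 F [  0.1  -0.4 -25.9] M [-0.1   0.04  0.1 ] [ 0.572  -0.0274  0.1994] phi -0.448 0.0258
21.61 F [  0.2  -0.6 -25.6] M [-0.08 -0.1   0.35] [ 0.5727 -0.0274  0.2008] phi -0.237 0.0254
21.98 F [  0.4   0.3 -25.3] M [-0.08 -0.05  0.08] [ 0.5726 -0.0274  0.2024] phi -0.019 0.0258
22.33 F [-2.5  0.6 -7.5] M [ 0.08  0.77 -0.01] [ 0.5734 -0.0275  0.2071] phi 0.188 0.0257
[([0.574, -0.03, 0.201], 0.84), ([0.355, -0.026, 0.107], 0.74), ([0.194, 0.304, 0.104], 0.72)]
```

View pics/s5.png

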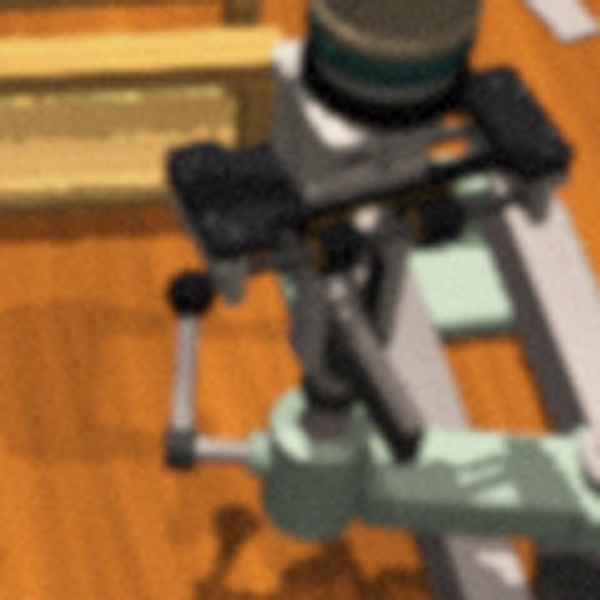

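Run:
```python
from h import *
print(r.move_l([*H,.216],Q(-.02),vel=.04,guard=13));f=st()
if f>-18:
    print(r.move_l([*H,.235],Q(-.24),vel=.05,guard=13));f=st()
    if f>-18:
        print(r.move_l([*H,.256],Q(-.24),vel=.06,guard=13));f=st()
vision.snapshot("side")
print([(np.round(d["at"],3).tolist(),round(d["score"],2)) for d in models.mark_of("rest_hub","side")])
snap("side","s6",(290,120,410,240),5)
```

```text
False
22.87 F [-1.   0.9 -8.6] M [0.03 0.44 0.01] [ 0.5736 -0.0276  0.2168] phi -0.019 0.0257
False
23.4 F [ 0.2  0.1 -8.9] M [-0.06  0.07  0.01] [ 0.5737 -0.0277  0.235 ] phi -0.238 0.0255
False
23.9 F [-0.3  0.5 -8.8] M [-0.05  0.1  -0.05] [ 0.5733 -0.0276  0.2566] phi -0.24 0.0256
[([0.355, -0.03, 0.107], 0.98), ([0.196, 0.305, 0.103], 0.75), ([0.572, -0.031, 0.248], 0.57)]
```

View pics/s6.png

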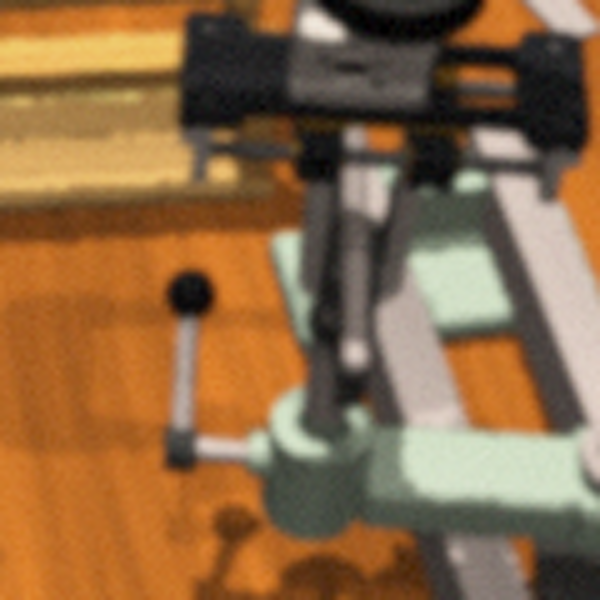

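Run:
```python
from h import *
r.move_l([*H,.31],vel=.15);st()
snap("top","t7");snap("side","s7")
# rectify the rail-top plane from both pictures: grid of world pts
out=[]
for n,f in(("top","t7"),("side","s7")):
    im=cv2.imread(f"pics/{f}.png")
    ys=np.arange(.41,.23,-.0005);xs=np.arange(.33,.65,.001)
    X,Y=np.meshgrid(xs,ys)
    uv=proj(n,np.c_[X.ravel(),Y.ravel(),np.full(X.size,.115)]).astype(np.float32).reshape(*X.shape,2)
    out.append(cv2.resize(cv2.remap(im,uv[...,0],uv[...,1],cv2.INTER_CUBIC),(640,290)))
o=np.vstack(out)
# rows: 290 px for 0.18 m
for k in(0,290):
    for yy in(.40,.35,.30,.25): 
        v=int(k+(.41-yy)/.18*290); cv2.line(o,(0,v),(12,v),(255,255,255),1)
    c=[int((.5425-.33)/.32*640),int(k+(.41-.3245)/.18*290)]
    cv2.drawMarker(o,c,(255,0,255),0,12)
cv2.imwrite("pics/r7.png",o)
```

```text
24.56 F [-0.4 -0.2 -9.6] M [-0.06  0.08 -0.01] [ 0.5727 -0.0275  0.3095] phi -0.24 0.0256
```

View pics/r7.png

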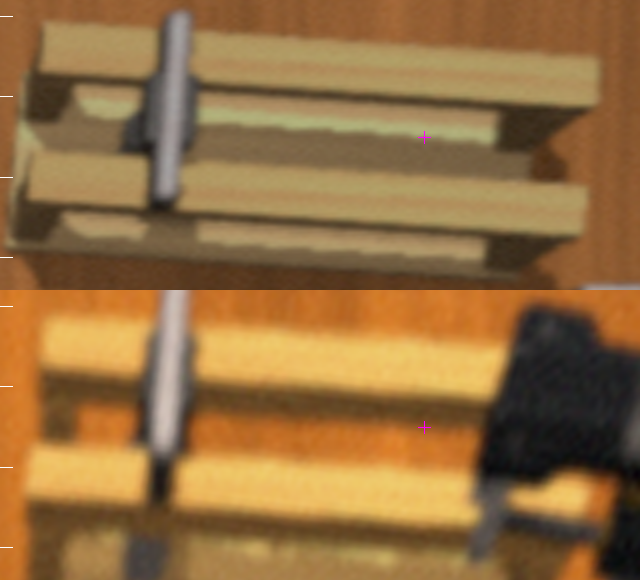

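```bash
python3 - <<'E'
from h import *
G=[.5425,.3245]
r.move_l([*G,.31],Q(-.081),vel=.2);st()
r.move_l([*G,.25],vel=.1);st()
snap("top","t8",(90,60,210,180),5);vision.snapshot("top")
print([(np.round(d["at"],3).tolist(),round(d["score"],2)) for d in models.mark_of("rest_hub","top")])
snap("side","s8",(240,30,390,180),5)
print([(np.round(d["at"],3).tolist(),round(d["score"],2)) for d in models.mark_of("rest_hub","side")])
E
python3 -c "
import cv2,numpy as np;a=[cv2.resize(cv2.imread(f'pics/{n}8.png'),(400,400)) for n in 'ts'];cv2.imwrite('pics/j8.png',cv2.resize(np.hstack(a),(800,400)))"
```

```text
26.57 F [-0.2  0.2 -8.2] M [-0.07  0.05  0.03] [0.5427 0.3235 0.3101] phi -0.082 0.0253
27.32 F [ 0.6 -0.2 -8.1] M [-0.04  0.03 -0.05] [0.543  0.3246 0.2506] phi -0.081 0.025
[([0.544, 0.321, 0.242], 0.85), ([0.349, -0.031, 0.104], 0.81), ([0.542, -0.37, 0.029], 0.52)]
[([0.197, 0.307, 0.1], 0.81), ([0.545, 0.325, 0.245], 0.8), ([0.354, -0.028, 0.106], 0.58)]
```

View pics/j8.png

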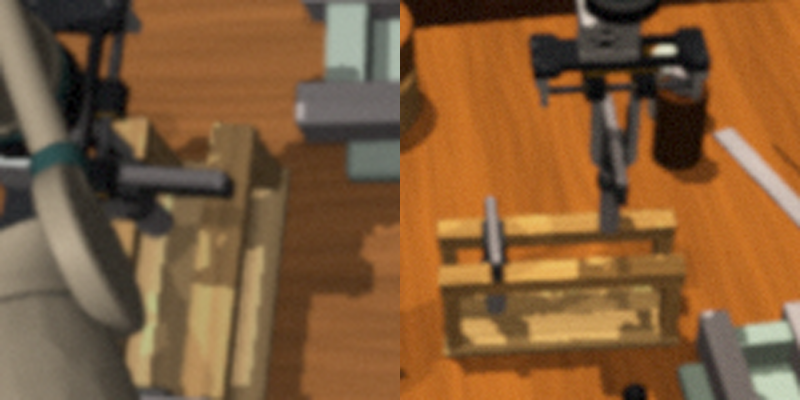

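```bash
python3 - <<'E'
from h import *
G=[.5425,.3255]
b=r.move_l([*G,.155],vel=.1,guard=5);print(b);st()
if not b:
    print(r.move_l([*G,.1325],vel=.03,guard=4));st();r.hold(.15);st()
snap("top","t9",(90,60,210,180),5)
snap("side","s9",(240,30,390,180),5)
E
python3 -c "
import cv2,numpy as np;a=[cv2.resize(cv2.imread(f'pics/{n}9.png'),(400,400)) for n in 'ts'];cv2.imwrite('pics/j9.png',cv2.resize(np.hstack(a),(800,400)))"
```

```text
False
28.68 F [ 0.8 -0.7 -8.3] M [-0.04  0.08  0.01] [0.5431 0.3258 0.1559] phi -0.081 0.0258
True
29.32 F [0.8 0.3 7.1] M [-0.02  0.04 -0.02] [0.5421 0.3253 0.1343] phi -0.081 0.0255
29.48 F [-1.1 -0.5  6.7] M [ 0.   -0.01 -0.01] [0.5422 0.3253 0.1343] phi -0.081 0.0254
```

View pics/j9.png

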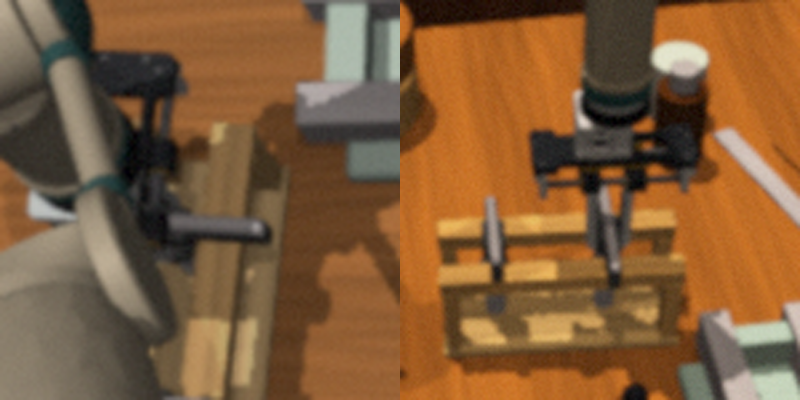

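Run:
```python
from h import *
gripper_to(.05);st()
p=telemetry.current_ee_pos()
r.move_l([p[0],p[1],.20],vel=.08);st()
r.move_l([p[0],p[1],.32],vel=.2)
r.move_l([.40,.10,.38],vel=.25);r.hold(.3);st()
for c in("top","side"):
    vision.snapshot(c)
    for n in("rest_hub","rest_end","lever_ball","socket"):print(c,n,[(np.round(d["at"],3).tolist(),round(d["score"],2)) for d in models.mark_of(n,c)])
snap("top","t10",(90,60,330,240),3)
snap("side","s10",(240,70,420,260),3)
```

```text
30.16 F [ 0.2 -0.2 -0.6] M [-0.08  0.06 -0.05] [0.54   0.3243 0.1311] phi -0.081 0.0501
31.17 F [ 0.7 -0.1 -0.1] M [-0.08  0.05 -0.  ] [0.5396 0.3241 0.1994] phi -0.081 0.0503
33.45 F [-0.3  1.2  0.2] M [-0.03  0.07  0.01] [0.4003 0.1005 0.3796] phi -0.08 0.0502
top rest_hub [([0.347, -0.034, 0.105], 0.93), ([0.514, 0.055, 0.152], 0.53)]
top rest_end [([0.328, -0.101, 0.104], 0.72), ([0.549, 0.398, 0.13], 0.58)]
top lever_ball [([0.517, 0.056, 0.152], 0.6)]
top socket [([0.572, -0.024, 0.133], 0.77)]
side rest_hub [([0.357, -0.027, 0.106], 0.83), ([0.544, 0.325, 0.126], 0.73), ([0.195, 0.306, 0.102], 0.7)]
side rest_end [([0.549, 0.399, 0.131], 0.82), ([0.331, -0.1, 0.106], 0.75), ([0.267, 0.292, 0.108], 0.75), ([0.534, -0.37, 0.028], 0.44)]
side lever_ball [([0.518, 0.055, 0.145], 0.65)]
side socket [([0.57, -0.028, 0.131], 0.8)]
```

View pics/t10.png

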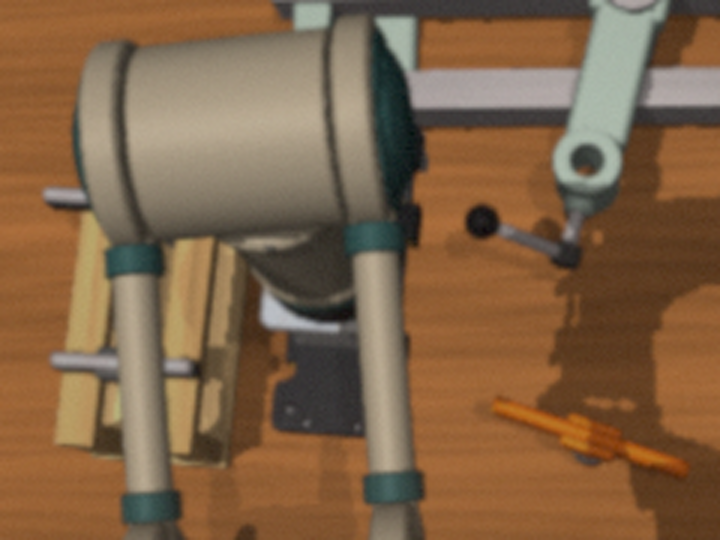

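View pics/s10.png

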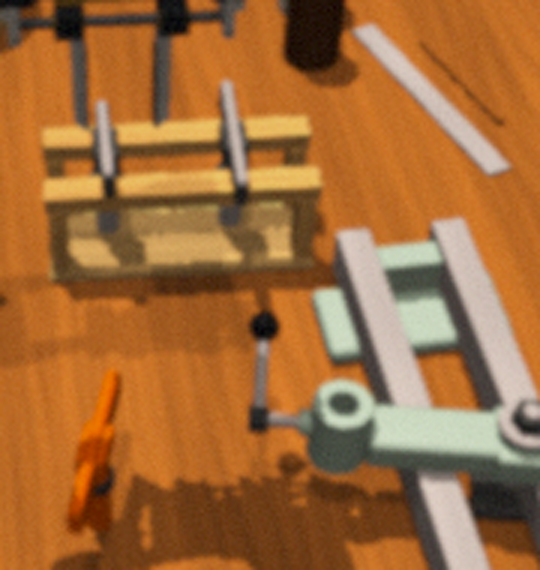

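```bash
python3 -c "
from h import *
r.sign_off();print(T())"
```

```text
the job is handed in; nothing more can be done
the job is handed in; nothing more can be done
```

The rest is out of the banjo and hanging in the free stretch of the rack, and the job is handed in. The robot's clock read about 33.5 s at the last check before hand-in.

- **Lever:** I pushed the clamp lever over with shut fingers. The ball's position puts it at about 1.5 rad, and the last picture shows it still there.
- **Drawing the post:** I worked the rest about 24° to each side while pulling gently. The wrist reading stayed at 27 N or less, which is about 20 N on the banjo after the rest's weight. The gummed stretch let go after about 26 mm, and the post then came straight up and clear.
- **Racking:** I lowered the rest until its bar met the rails, with the tool 6 mm above the hub height expected for hanging, then opened the fingers and drew back.

**Last checks:**
- The side camera put the hub at (0.544, 0.325, 0.126) m. That is about 2 mm from mid-slot and 11 mm above the rail tops, with the bar within about 1° of square.
- The pictures show the socket empty and the banjo level. I had no direct reading of the banjo's lift.
- The spare rest looks unmoved. The gouge and chuck were not re-measured, but the arm never came near them.
- **Gaps:** in the last top picture the arm hid most of the racked rest. The top camera therefore confirmed only its bar end, and the hub position rests on the side camera alone.

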